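# Childproof the dishwasher tablets

## Robot

A 6-joint arm with a two-finger parallel gripper is mounted at the origin on a cart in front of the work surface, level with it; the furniture and walls round the work are solid. World frame = base frame: x ahead of the robot, y to its left, z up, the work surface at z = 0. Lengths are in m, angles in rad, forces in N, time in s.
With the tool pointing down it reaches from about 0.325 to 0.9 m from the base axis. Payload 6.1 kg.
Tool frame: the origin (TCP) lies between the finger pads, 19 mm behind the fingertips; this is the grasp point; z points along the fingers, y is the line along which they close (so a half turn about z gives the same grasp; the last joint's range is limited). The gripper opens to 87 mm and grips with 3 to 60 N. Pads are 19 mm wide; open, the fingers measure 117 mm over their backs; the gripper's body (75 mm by 190 mm) begins 51 mm behind the grasp point.
Start: joints at [1.122, 0.22, 1.526, -0, 1.395, -0.126], TCP at [0.198, 0.593, 0.241] pointing down, gripper open.
Joint ranges: [-2.98, 2.98], [-0.91, 2.08], [0.09, 2.57], [-1.24, 4.39], [0.2, 2.65], [-2.68, 2.68]. Speed limits (rad/s): [2.57, 2.57, 3.01, 3.14, 3.14, 3.14].

## Interface

Orientations are given as a rotation vector (axis times angle).
In Python, from cell import env gives the robot as it stands.
- The arm moves only by the shell command python3 -m jog 'ROWS' [OPENING] [FORCE]. ROWS is JSON, a list of rows, each an object with "travel": the shift along the tool's x, y, z as a fraction of full scale, a list of three; "delta_rot": the turn, a rotation vector about the tool's x, y, z as a fraction of full scale, a list of three. In form: [{"travel": [x, y, z], "delta_rot": [rx, ry, rz]}, ...]. A call has exactly 8 rows; each row shifts and turns the commanded pose from where the row before left it, along the tool's axes as they then stand; what a row does not reach is not made up. Full scale, the value 1, is 10 cm for a shift and 45 degrees for a turn. A row lasts 1/12 s, in which the tool goes at most 41.7 mm and 7.16 degrees, less where a joint would pass 70% of its speed; a pose out of reach is approached as far as the arm can. A call with a number of a shift or a turn outside -1 to 1 is refused whole. A call with a gripper value outside its range is refused whole. OPENING is the finger opening in mm, from 0 to 87, set as the call begins (- or left out, the last holds). The fingers move at their own pace and stop on an object; FORCE is the grip in N (left out, the last holds). Time passes only in rows, so rows that do not move let the fingers close, or fill a call up. It gives the time, the measured TCP pose, the force, the opening and the grip force at its end, in the units of the state.
- env.state(): the state, without advancing time (a new reading comes with each control period).
- env.get_image(name): name is "side" or "top"; returns the picture (400x640x3 uint8, red, green, blue); there is no depth.
- env.calibration(name): a dict with "vertical_fov" (degrees; the focal length in pixels is half the picture's height over the tangent of half this angle, whatever the lens; pixels are square), "cx", "cy" (the principal point, pixels), "R" (3x3) and "t" (3): a world point X has camera coordinates R X + t. Camera axes: x right, y down, z forward; pixel columns grow to the right and rows downward; lengths in m; the calibration is good to about 2 mm. A picture is of the moment at which its call begins. calibration takes no time and is no camera call.
- env.finish_job(): hands the job in; it is judged then, once.
The state is a dict: "time": time; "joint_positions": joint angles; "qd": joint speeds; "joint_torque": joint torques, N m; "tool_pos": TCP position; "tcp_rot": TCP orientation; "contact_force": force on the tool from outside, world axes, zero at the start; "wrist_torque": the same for the moment, N m; "width": opening from 0.0 (shut) to 1.0 (fully open); "grasp_force": force on a finger pad.
Only numpy, scipy, OpenCV 4.12 (cv2) and the standard library are available. Lean on these libraries where they do the work, as an engineer would, in place of code of your own. Each camera call takes 0.05 s, during which the arm holds its last target. There are 200 camera calls.

## Task

Put every loose dishwasher tablet into the white canister. Then set the lid on the neck, turn it backward (counter-clockwise from above) until its lugs drop at the thread starts, and screw it forward (clockwise) to its stop. Finally swing the steel safety catch in over the lid as far as it goes, and leave the other kitchen things where they are.

Things in the scene. Friction and masses are not known exactly. Their poses are not given: they have to be found in the camera images.
- tablet_0: Dishwasher tablet, pressed white block with a grey middle layer and rounded edges, 36 x 26 x 13 mm (x, y, z), 20 g; origin at the centre of its underside, lying flat on the worktop at the start. Some of the five may be absent (None).
- tablet_1: Dishwasher tablet, pressed white block with a grey middle layer and rounded edges, 36 x 26 x 13 mm (x, y, z), 20 g; origin at the centre of its underside, lying flat on the worktop at the start. Some of the five may be absent (None).
- tablet_2: Dishwasher tablet, pressed white block with a grey middle layer and rounded edges, 36 x 26 x 13 mm (x, y, z), 20 g; origin at the centre of its underside, lying flat on the worktop at the start. Some of the five may be absent (None).
- tablet_3: Dishwasher tablet, pressed white block with a grey middle layer and rounded edges, 36 x 26 x 13 mm (x, y, z), 20 g; origin at the centre of its underside, lying flat on the worktop at the start. Some of the five may be absent (None).
- tablet_4: Dishwasher tablet, pressed white block with a grey middle layer and rounded edges, 36 x 26 x 13 mm (x, y, z), 20 g; origin at the centre of its underside, lying flat on the worktop at the start. Some of the five may be absent (None).
- canister: White canister fixed on a wooden board (10 mm thick, x -75 to +115, y +-68 mm); cannot move. Origin on its axis at the board's underside; z up, +x to the catch post. Body 114 mm diameter up to z = 56; neck 89 outside, 82 mm clear opening, rim at z = 89, inner floor z = 14 mm; inside 107 mm wide below z = 55. Three equal threads round the neck, 120 degrees apart, out to 102 mm diameter.
- mouth (a point): Centre of the open mouth, z = 89 mm in the canister's frame. Threads: each rises counter-clockwise from a vertical stop rib (ribs at 0, 120, 240 degrees from the canister's +x, top z = 88 mm), thread top z 82 at the rib to 86 mm at its start 89 degrees on; then a 26 degree gap to the next rib, where a lid lug (12 degrees wide) drops 9 mm into the channel under the thread.
- thread (a point): Point on one rib, 50 mm from the axis at 0 degrees. On top of the threads the lid cannot turn forward past the ribs; turned backward it climbs, drops in the gap and meets the back of the next rib. Turned forward from there it sinks about 5 mm along 89 to 103 degrees of turn, under the threads, to the rib: the stop.
- home_0 (a point): Point on the canister, 50 mm from its axis at 8.5 degrees from its +x: a lid lug stands here when the lid is fully home (any lug may be in any of the three places).
- home_1 (a point): Point on the canister, 50 mm from its axis at 128.5 degrees from its +x: a lid lug stands here when the lid is fully home (any lug may be in any of the three places).
- home_2 (a point): Point on the canister, 50 mm from its axis at 248.5 degrees from its +x: a lid lug stands here when the lid is fully home (any lug may be in any of the three places).
- lid: Loose white ribbed screw lid, 114 mm diameter, about 120 g, standing on its skirt. Origin at the centre of the skirt's lower edge, z up. Skirt bore 106 mm, 20 mm deep; flat top at z = 25 mm. Grip bar on top, 54 mm long (lid x), 18 mm wide (y), up to z = 52.5 mm: pinch it across y. Lid origin height in the canister's frame: 81 to 88 mm on the threads, 75 to 77 dropped in the gap, 71 home.
- lid_grip (a point): On the lid's axis, 46 mm above the lid's lower edge: a good height for the TCP to pinch the grip bar (fingertips 2 mm above the lid's flat top).
- lid_lug (a point): Centre of the inner lug on the lid's +x side, 50 mm from the axis. Three such lugs, 120 degrees apart, 10 mm wide, 4 mm high, 1 to 5 mm above the lower edge; 93 mm bore between them (2 mm of play round the neck).
- catch (a joint): Swing angle of the steel safety catch, rad: 0 = shut, pointing from its post to the canister's axis over the lid's edge (hard stop); grows clockwise from above as it swings out, to 2.2. Stays where left (friction 0.03 N m). Arm 46 mm long, 12 wide, underside z = 98.5, top z = 105 mm in the canister's frame; clears the lid by 2 mm, only when the lid is home.
- catch_pivot (a point): Axis of the catch (vertical) at its post, x = 74 mm, y = 0, z = 98.5 mm in the canister's frame.
- catch_peg (a point): Top of the black upright finger peg on the catch arm, 12 mm diameter and 24 mm high, 20 mm from the pivot: push it or pinch it to swing the catch.
- spoon: Teaspoon lying behind the tablets, 130 x 27 x 11 mm; origin at the centre of its underside. Leave alone.
- coaster: Cork coaster, 88 mm diameter, 8 mm thick, near the worktop's front; origin at the centre of its underside. Leave alone.
- timer: Wind-up kitchen timer, 70 mm diameter, 64 mm high, near the front left; origin at the centre of its underside. Leave alone.

How it is judged:
On the way, in this order (a step that is already met when the one before it is completed fails the run):
1. every tablet is in the canister (horizontal distance between each of tablet_0, tablet_1, tablet_2, tablet_3, tablet_4 and canister below 0.05 m and height (world z) of each of tablet_0, tablet_1, tablet_2, tablet_3, tablet_4 below 0.088 m), for 0.2 s.
2. the lid has dropped into the thread starts (horizontal distance between lid and canister below 0.006 m and angle between lid's own z axis and vertical below 0.08 rad and z of lid in the frame of canister below 0.079 m), for 0.2 s.
3. the lid is screwed forward to its stop (horizontal distance between lid and canister below 0.006 m and angle between lid's own z axis and vertical below 0.08 rad and z of lid in the frame of canister below 0.0738 m and (horizontal distance between lid_lug and home_0 below 0.01 m or horizontal distance between lid_lug and home_1 below 0.01 m or horizontal distance between lid_lug and home_2 below 0.01 m)), for 0.2 s.
4. the safety catch is swung shut over the lid (value of joint catch below 0.15 rad), for 0.2 s.
At the end, for the whole second after the job is handed in: All tablets present are inside the canister (origin within 50 mm of its axis, below its rim); the lid is level and centred (6 mm), its origin below 73.8 mm in the canister's frame with a lug within 10 mm of a home point; the catch is within 0.15 rad of shut; the lid is at rest (all of step 1 and all of step 3 and value of joint catch below 0.15 rad and linear speed of lid below 0.02 m/s); the robot touches nothing.
It fails at once if a bystander (spoon, coaster, timer) is pushed more than 4 cm (distance of any of spoon, coaster, timer from where it was at the start of the episode above 0.04 m).
Of tablet_0, tablet_1, tablet_2, tablet_3, tablet_4 only 3 to 5 are there at a start; the rules pass over those that are not, and their reading is None.
At some moment in a run one of tablet_0, tablet_1, tablet_2, tablet_3, tablet_4, lid may be knocked a few centimetres aside while the robot is not near it.
It also fails if it takes over 210 s, if anything falls off the work surface, if the arm or the gripper's body presses on something with over 40 N, if the wrist force passes 120 N, or if a joint passes its speed limit or range.

## Working session

There is one attempt and no reset: what is moved stays moved. The work goes in short steps, Python scripts to look and compute and a shell command to move; the robot and the scene stay as the last step left them, time stands still between calls to the robot, and variables do not carry over. Pictures are saved under pics/ and viewed, at most 14 in all, crops included, and the job is handed in when it is done.

```bash
ls; mkdir -p pics; python3 - <<'E'
from cell import env
import cv2
for n in("side","top"):
    cv2.imwrite(f"pics/{n}0.png",env.get_image(n)[:,:,::-1]); print(n,env.calibration(n))
print(env.state())
E
```

```text
pics
side {'vertical_fov': 55.90918764979522, 'cx': 321.2516425204977, 'cy': 195.6360062341816, 'R': array([[ 9.99644099e-01,  1.43842459e-02,  2.24670658e-02],
       [ 2.66659118e-02, -5.14224840e-01, -8.57240773e-01],
       [-7.77638722e-04,  8.57534785e-01, -5.14425396e-01]]), 't': array([-0.53695316,  0.08406992,  1.01603707])}
top {'vertical_fov': 54.56731622440554, 'cx': 316.4136865461154, 'cy': 196.27152271578942, 'R': array([[-0.02610986, -0.99960299,  0.01058957],
       [-0.98930511,  0.02431729, -0.14381955],
       [ 0.14350494, -0.01423143, -0.98954727]]), 't': array([-0.00956312,  0.53048387,  1.038348  ])}
{'time': 0.1, 'joint_positions': array([ 1.12190723e+00,  2.21170814e-01,  1.52748270e+00, -1.07979378e-05,
        1.39470913e+00, -1.26091921e-01]), 'qd': array([-1.52758465e-03, -4.50842702e-04, -2.15128234e-03,  2.10837363e-04,
        2.54660117e-05,  5.58141512e-04]), 'joint_torque': array([ 2.10119513e-03, -4.95938551e+01, -3.88521230e+01,  7.01837149e-02,
        5.14561264e-02,  1.25114050e-05]), 'tool_pos': array([0.19803545, 0.59224273, 0.24023945]), 'tcp_rot': array([-5.04767944e-01, -3.10027700e+00,  2.67050649e-03]), 'contact_force': array([ 0.48656252, -0.41187199,  0.32830448]), 'wrist_torque': array([ 0.02636603,  0.00531029, -0.02996159]), 'grasp_force': 0.0, 'width': 0.9973987112888548}
```

View pics/top0.png

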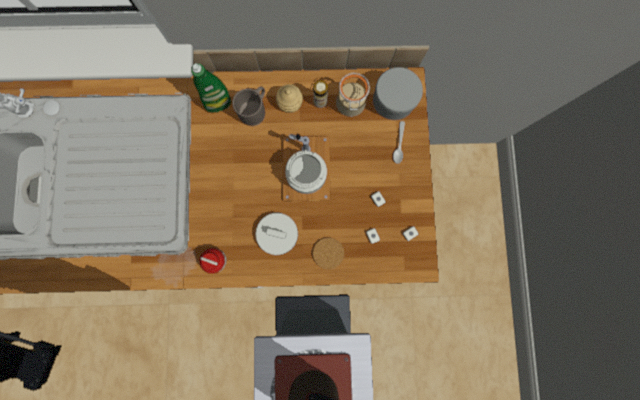

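View pics/side0.png

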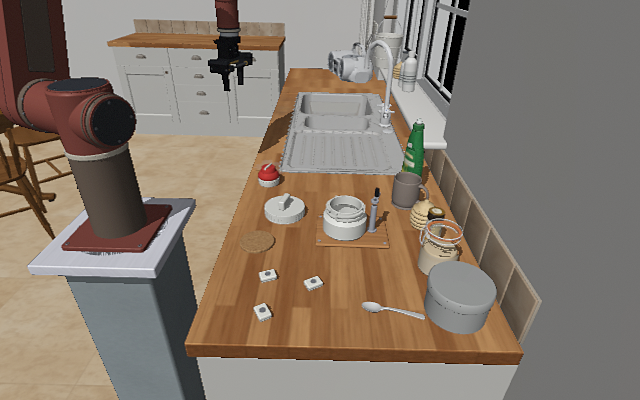

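The top view shows three tablets (378,199), (373,236) and (410,233). The canister is at (306,172) with its catch post toward (305,143), the lid at (277,233), and the gripper is off to the left.

```bash
cat > h.py <<'E'
import numpy as np, cv2
from cell import env
from scipy.spatial.transform import Rotation as Ro
def K(n):
    c=env.calibration(n); f=200/np.tan(np.radians(c["vertical_fov"])/2); return c,f
def ray(n,u,v,z):
    c,f=K(n); d=c["R"].T@np.array([(u-c["cx"])/f,(v-c["cy"])/f,1]); o=-c["R"].T@c["t"]
    return o+d*(z-o[2])/d[2]
def proj(n,X):
    c,f=K(n); p=c["R"]@np.asarray(X)+c["t"]; return f*p[0]/p[2]+c["cx"],f*p[1]/p[2]+c["cy"]
def shot(n,name):
    im=env.get_image(n)[:,:,::-1].copy(); cv2.imwrite(f"pics/{name}.png",im); return im
def crop(im,x,y,w,h,s,name): cv2.imwrite(f"pics/{name}.png",cv2.resize(im[y:y+h,x:x+w],None,fx=s,fy=s,interpolation=cv2.INTER_CUBIC))
def white(im,lo=120):
    h=cv2.cvtColor(im,cv2.COLOR_BGR2HSV); return ((h[...,1]<70)&(h[...,2]>lo)).astype(np.uint8)
def blobs(m,n,z,box,amin=15):
    out=[]
    for c in cv2.findContours(m,cv2.RETR_EXTERNAL,cv2.CHAIN_APPROX_NONE)[0]:
        x,y,w,h=cv2.boundingRect(c)
        if cv2.contourArea(c)<amin or x<box[0] or y<box[1] or x+w>box[2] or y+h>box[3]: continue
        W=np.array([ray(n,u,v,z)[:2] for u,v in c[:,0]],np.float32)
        r=cv2.minAreaRect(W); a=r[2]+(90 if r[1][1]>r[1][0] else 0)
        out.append(((x,y,w,h),np.round(r[0],4),np.round(r[1],3),round(a%180,1)))
    return out
def tool():
    s=env.state(); R=Ro.from_rotvec(s["tcp_rot"]).as_matrix(); return s,R
def go(p,yaw=None):
    """yaw = world angle (deg) of the closing line (tool y); prints shift in tool axes (units of 0.1 m) and turn (units of 45 deg)"""
    s,R=tool(); d=R.T@(np.array(p)-s["tool_pos"]); print("pos",s["tool_pos"].round(4),"t",s["time"])
    # upright correction + yaw as one turn
    cur=np.degrees(np.arctan2(R[1,1],R[0,1]))
    if yaw is None: yaw=cur
    a=(yaw-cur+90)%180-90; y=np.radians(cur+a); Y=np.array([np.cos(y),np.sin(y),0]); Z=np.array([0,0,-1.]); G=np.c_[np.cross(Y,Z),Y,Z]
    rv=np.degrees(Ro.from_matrix(R.T@G).as_rotvec())/45
    print("travel(now axes)",(d*10).round(3),"turn",rv.round(3),"travel(goal axes)",(G.T@R@d*10).round(3),"cur",round(cur,1),"q6",s["joint_positions"][5].round(2))
E
python3 - <<'E'
from h import *
im=cv2.imread("pics/top0.png"); m=white(im)
for b in blobs(m,"top",.013,(355,180,430,250)): print("tab",b)
for b in blobs(m,"top",.025,(240,200,310,265),200): print("lid25",b)
for b in blobs(m,"top",.089,(275,140,335,200),200): print("can",b)
crop(im,240,120,190,150,4,"c0")
for b in blobs(white(cv2.imread("pics/side0.png")),"side",.013,(240,255,340,330)): print("tabs",b)
E
```

```text
tab ((367, 228, 13, 16), array([ 0.4187, -0.1792]), array([0.037, 0.027]), 24.3)
tab ((404, 226, 14, 15), array([ 0.4224, -0.2849]), array([0.027, 0.038]), 121.5)
tab ((372, 191, 14, 16), array([ 0.5226, -0.1987]), array([0.038, 0.027]), 31.0)
lid25 ((256, 213, 42, 42), array([0.431 , 0.0901]), array([0.114, 0.113]), 88.9)
can ((286, 146, 41, 48), array([0.5913, 0.0044]), array([0.115, 0.109]), 42.8)
tabs ((253, 303, 18, 19), array([ 0.4217, -0.2908]), array([0.028, 0.042]), 121.3)
tabs ((304, 276, 19, 15), array([ 0.5206, -0.2053]), array([0.04 , 0.033]), 30.9)
tabs ((259, 269, 18, 14), array([ 0.4177, -0.1855]), array([0.038, 0.035]), 22.3)
```

View pics/c0.png

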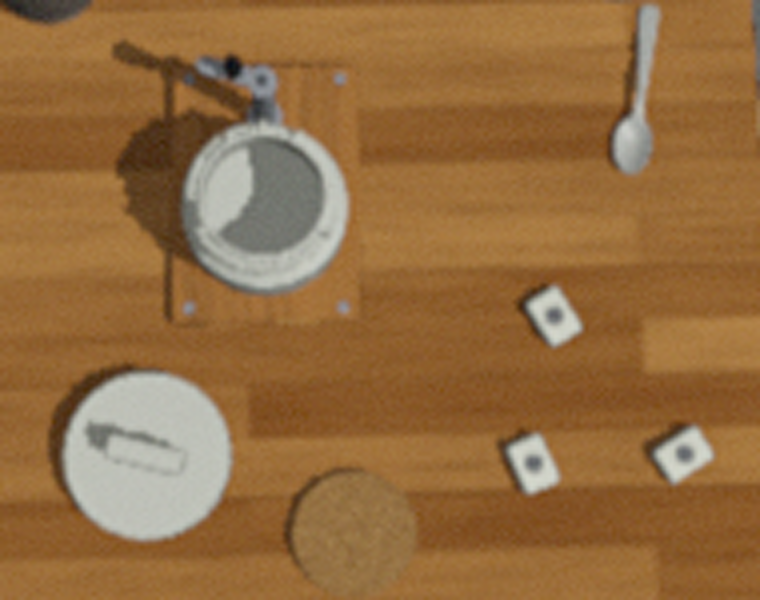

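```bash
python3 - <<'E'
from h import *
w=lambda x,y,z: ray("top",x/4+240,y/4+120,z).round(4)
print("mouth",w(264,195,.089),"body",w(265.5,209,.056),"pivot",w(263,80,.105),"peg",w(232,66,.129))
p=[w(*q,.0525) for q in((108,432),(186,446),(184,474),(105,458))]; print("lid bar",np.mean(p,0),p[1]-p[0],p[2]-p[3],"disc",w(147,454,.025))
print("board",[w(*q,.01) for q in((170,66),(355,66),(355,320),(170,320))])
go([.4187,-.181,.12],114.3)
E
```

```text
mouth [0.5977 0.0036 0.089 ] body [0.595  0.0032 0.056 ] pivot [0.6722 0.0023 0.105 ] peg [0.6749 0.022  0.129 ]
lid bar [0.4302   0.087725 0.0525  ] [-0.0107 -0.0526  0.    ] [-0.0121 -0.0531  0.    ] disc [0.4305 0.0894 0.025 ]
board [array([0.7125, 0.0708, 0.01  ]), array([ 0.7094, -0.064 ,  0.01  ]), array([ 0.5226, -0.0583,  0.01  ]), array([0.5258, 0.0733, 0.01  ])]
pos [0.198  0.5922 0.2402] t 0.1
travel(now axes) [-4.546 -6.631  1.213] turn [-0.002 -0.001 -0.951] travel(goal axes) [ 1.171 -7.955  1.202] cur 71.5 q6 -0.13
```

```bash
python3 -m jog '[{"travel":[0,0,0],"delta_rot":[0,0,0.111]},{"travel":[0,0,0],"delta_rot":[0,0,0.111]},{"travel":[0,0,0],"delta_rot":[0,0,0.111]},{"travel":[0,0,0],"delta_rot":[0,0,0.111]},{"travel":[0,0,0],"delta_rot":[0,0,0.111]},{"travel":[0,0,0],"delta_rot":[0,0,0.111]},{"travel":[0,0,0],"delta_rot":[0,0,0.112]},{"travel":[0,0,0],"delta_rot":[0,0,0]}]' 60
python3 - <<'E'
from h import *
go([.4224,-.286,.08],31.5)
E
```

```text
time: 0.77
tool_pos: [0.1981, 0.5924, 0.2406]
tcp_rot: [-1.419, -2.803, 0.002]
contact_force: [0.6, -0.0, -0.5]
width: 0.694
grasp_force: 0.0
pos [0.1981 0.5924 0.2406] t 0.7667
travel(now axes) [-8.406 -3.394  1.613] turn [-0.001  0.001  0.107] travel(goal axes) [-8.662 -2.678  1.606] cur 36.3 q6 0.49
```

```bash
R='';
python3 -m jog '[{"travel":[-0.35,-0.141,0],"delta_rot":[0,0,0]},{"travel":[-0.35,-0.141,0],"delta_rot":[0,0,0]},{"travel":[-0.35,-0.141,0],"delta_rot":[0,0,0]},{"travel":[-0.35,-0.141,0],"delta_rot":[0,0,0]},{"travel":[-0.35,-0.141,0],"delta_rot":[0,0,0]},{"travel":[-0.35,-0.141,0],"delta_rot":[0,0,0]},{"travel":[-0.35,-0.141,0],"delta_rot":[0,0,0]},{"travel":[-0.35,-0.141,0],"delta_rot":[0,0,0]}]'
python3 -m jog '[{"travel":[-0.35,-0.141,0],"delta_rot":[0,0,0]},{"travel":[-0.35,-0.141,0],"delta_rot":[0,0,0]},{"travel":[-0.35,-0.141,0],"delta_rot":[0,0,0]},{"travel":[-0.35,-0.141,0],"delta_rot":[0,0,0]},{"travel":[-0.35,-0.141,0],"delta_rot":[0,0,0]},{"travel":[-0.35,-0.141,0],"delta_rot":[0,0,0]},{"travel":[-0.35,-0.141,0],"delta_rot":[0,0,0]},{"travel":[-0.35,-0.141,0],"delta_rot":[0,0,0]}]'
python3 -m jog '[{"travel":[-0.3,-0.14,0.2],"delta_rot":[0,0,0]},{"travel":[-0.3,-0.14,0.2],"delta_rot":[0,0,0]},{"travel":[-0.3,-0.14,0.2],"delta_rot":[0,0,0]},{"travel":[-0.3,-0.14,0.2],"delta_rot":[0,0,0]},{"travel":[-0.3,-0.14,0.2],"delta_rot":[0,0,0]},{"travel":[-0.3,-0.14,0.2],"delta_rot":[0,0,0]},{"travel":[-0.3,-0.14,0.2],"delta_rot":[0,0,0]},{"travel":[0,0,0],"delta_rot":[0,0,0.107]}]'
python3 - <<'E'
from h import *
go([.4224,-.286,.022],31.5)
m=white(shot("top","t1"))
for b in blobs(m,"top",.013,(355,180,430,250)): print("tab",b)
for b in blobs(m,"top",.025,(240,200,310,265),200): print("lid25",b)
E
```

```text
time: 1.43
tool_pos: [0.2739, 0.2988, 0.241]
tcp_rot: [1.409, 2.808, -0.0]
contact_force: [0.6, -1.2, 0.3]
width: 0.692
grasp_force: 0.0
time: 2.1
tool_pos: [0.3499, 0.0065, 0.2414]
tcp_rot: [1.409, 2.806, 0.001]
contact_force: [1.8, 0.5, 0.5]
width: 0.691
grasp_force: 0.0
time: 2.77
tool_pos: [0.3942, -0.2218, 0.0963]
tcp_rot: [-1.527, -2.738, 0.0]
contact_force: [-0.6, 0.6, 0.0]
width: 0.692
grasp_force: 0.0
pos [ 0.3942 -0.2218  0.0963] t 2.7667
travel(now axes) [-0.699 -0.096  0.74 ] turn [-0.004 -0.007  0.005] travel(goal axes) [-0.695 -0.096  0.743] cur 31.7 q6 -1.24
tab ((367, 229, 13, 14), array([ 0.4182, -0.178 ]), array([0.035, 0.024]), 24.3)
tab ((372, 191, 14, 16), array([ 0.5223, -0.1984]), array([0.039, 0.028]), 31.0)
lid25 ((256, 213, 42, 42), array([0.431 , 0.0901]), array([0.114, 0.113]), 88.9)
```

```bash
python3 -m jog '[{"travel":[-0.23,-0.03,0],"delta_rot":[0,0,0]},{"travel":[-0.23,-0.03,0],"delta_rot":[0,0,0]},{"travel":[-0.23,-0.03,0.1],"delta_rot":[0,0,0]},{"travel":[0,0,0.16],"delta_rot":[0,0,0]},{"travel":[0,0,0.16],"delta_rot":[0,0,0]},{"travel":[0,0,0.16],"delta_rot":[0,0,0]},{"travel":[0,0,0.16],"delta_rot":[0,0,0]},{"travel":[0,0,0],"delta_rot":[0,0,0]}]'
python3 -m jog '[{"travel":[0,0,0],"delta_rot":[0,0,0]},{"travel":[0,0,0],"delta_rot":[0,0,0]},{"travel":[0,0,0],"delta_rot":[0,0,0]},{"travel":[0,0,0],"delta_rot":[0,0,0]},{"travel":[0,0,0],"delta_rot":[0,0,0]},{"travel":[0,0,0],"delta_rot":[0,0,0]},{"travel":[0,0,0],"delta_rot":[0,0,0]},{"travel":[0,0,0],"delta_rot":[0,0,0]}]' 0 15
python3 - <<'E'
from h import *
go([.597,.004,.16])
E
```

```text
time: 3.48
tool_pos: [0.4229, -0.28, 0.0248]
tcp_rot: [-1.523, -2.742, -0.002]
contact_force: [-0.8, 1.3, 0.3]
width: 0.692
grasp_force: 0.0
time: 4.15
tool_pos: [0.4249, -0.2825, 0.0278]
tcp_rot: [1.53, 2.743, -0.0]
contact_force: [-0.5, 0.3, 5.2]
width: 0.292
grasp_force: 15.0
pos [ 0.4249 -0.2825  0.0278] t 4.15
travel(now axes) [ 1.533  2.969 -1.323] turn [ 0.     0.001 -0.   ] travel(goal axes) [ 1.534  2.969 -1.322] cur 31.7 q6 -1.29
```

```bash
python3 -m jog '[{"travel":[0,0,-0.35],"delta_rot":[0,0,0]},{"travel":[0,0,-0.35],"delta_rot":[0,0,0]},{"travel":[0,0,-0.35],"delta_rot":[0,0,0]},{"travel":[0.17,0.33,-0.18],"delta_rot":[0,0,0]},{"travel":[0.17,0.33,0],"delta_rot":[0,0,0]},{"travel":[0.17,0.33,0],"delta_rot":[0,0,0]},{"travel":[0.17,0.33,0],"delta_rot":[0,0,0]},{"travel":[0.17,0.33,0],"delta_rot":[0,0,0]}]'
python3 -m jog '[{"travel":[0.17,0.33,0],"delta_rot":[0,0,0]},{"travel":[0.17,0.33,0],"delta_rot":[0,0,0]},{"travel":[0.17,0.33,0],"delta_rot":[0,0,0]},{"travel":[0.17,0.33,0.05],"delta_rot":[0,0,0]},{"travel":[0,0,0.15],"delta_rot":[0,0,0]},{"travel":[0,0,0.1],"delta_rot":[0,0,0]},{"travel":[0,0,0],"delta_rot":[0,0,0]},{"travel":[0,0,0],"delta_rot":[0,0,0]}]'
python3 - <<'E'
from h import *
go([.597,.004,.12])
im=shot("top","t2"); m=white(im)
for b in blobs(m,"top",.013,(355,180,430,250)): print("tab",b)
for b in blobs(m,"top",.025,(240,200,310,265),200): print("lid25",b)
E
```

```text
time: 4.82
tool_pos: [0.521, -0.1217, 0.1504]
tcp_rot: [1.531, 2.743, 0.0]
contact_force: [0.3, -0.3, -0.7]
width: 0.292
grasp_force: 15.0
time: 5.48
tool_pos: [0.5956, 0.0034, 0.1188]
tcp_rot: [-1.53, -2.74, 0.002]
contact_force: [0.6, 0.8, -0.4]
width: 0.295
grasp_force: 15.0
pos [0.5956 0.0034 0.1188] t 5.4833
travel(now axes) [-0.002  0.015 -0.012] turn [-0.004 -0.002 -0.   ] travel(goal axes) [-0.002  0.015 -0.012] cur 31.6 q6 -0.68
tab ((367, 228, 13, 16), array([ 0.4188, -0.1787]), array([0.038, 0.029]), 20.1)
tab ((372, 191, 14, 16), array([ 0.5223, -0.1984]), array([0.039, 0.028]), 31.0)
```

Right over the mouth; lower slightly, release, rise.

```bash
python3 -m jog '[{"travel":[0,0,0.1],"delta_rot":[0,0,0]},{"travel":[0,0,0],"delta_rot":[0,0,0]},{"travel":[0,0,0],"delta_rot":[0,0,0]},{"travel":[0,0,0],"delta_rot":[0,0,0]},{"travel":[0,0,0],"delta_rot":[0,0,0]},{"travel":[0,0,0],"delta_rot":[0,0,0]},{"travel":[0,0,0],"delta_rot":[0,0,0]},{"travel":[0,0,0],"delta_rot":[0,0,0]}]' 45
python3 -m jog '[{"travel":[0,0,-0.25],"delta_rot":[0,0,0]},{"travel":[0,0,-0.25],"delta_rot":[0,0,0]},{"travel":[0,0,0],"delta_rot":[0,0,0]},{"travel":[0,0,0],"delta_rot":[0,0,0]},{"travel":[0,0,0],"delta_rot":[0,0,0]},{"travel":[0,0,0],"delta_rot":[0,0,0]},{"travel":[0,0,0],"delta_rot":[0,0,0]},{"travel":[0,0,0],"delta_rot":[0,0,0]}]' 62
python3 - <<'E'
from h import *
go([.5223,-.1995,.024],31)
E
```

```text
time: 6.2
tool_pos: [0.5972, 0.004, 0.1104]
tcp_rot: [1.531, 2.743, 0.0]
contact_force: [0.1, 0.5, -0.3]
width: 0.516
grasp_force: 0.0
time: 6.87
tool_pos: [0.5963, 0.004, 0.159]
tcp_rot: [-1.53, -2.742, 0.001]
contact_force: [0.4, 0.9, 0.0]
width: 0.711
grasp_force: 0.0
pos [0.5963 0.004  0.159 ] t 6.8667
travel(now axes) [-1.345 -1.697  1.351] turn [-0.002 -0.002  0.015] travel(goal axes) [-1.363 -1.683  1.35 ] cur 31.7 q6 -0.68
```

```bash
python3 -m jog '[{"travel":[-0.224,-0.282,0],"delta_rot":[0,0,0]},{"travel":[-0.224,-0.282,0],"delta_rot":[0,0,0]},{"travel":[-0.224,-0.282,0],"delta_rot":[0,0,0]},{"travel":[-0.224,-0.282,0],"delta_rot":[0,0,0]},{"travel":[-0.224,-0.282,0],"delta_rot":[0,0,0]},{"travel":[-0.224,-0.282,0.1],"delta_rot":[0,0,0]},{"travel":[0,0,0.3],"delta_rot":[0,0,0]},{"travel":[0,0,0.3],"delta_rot":[0,0,0]}]'
python3 -m jog '[{"travel":[0,0,0.3],"delta_rot":[0,0,0]},{"travel":[0,0,0.2],"delta_rot":[0,0,0]},{"travel":[0,0,0.15],"delta_rot":[0,0,0]},{"travel":[0,0,0],"delta_rot":[0,0,0]},{"travel":[0,0,0],"delta_rot":[0,0,0]},{"travel":[0,0,0],"delta_rot":[0,0,0]},{"travel":[0,0,0],"delta_rot":[0,0,0]},{"travel":[0,0,0],"delta_rot":[0,0,0]}]'
python3 -m jog '[{"travel":[0,0,0],"delta_rot":[0,0,0]},{"travel":[0,0,0],"delta_rot":[0,0,0]},{"travel":[0,0,0],"delta_rot":[0,0,0]},{"travel":[0,0,0],"delta_rot":[0,0,0]},{"travel":[0,0,0],"delta_rot":[0,0,0]},{"travel":[0,0,0],"delta_rot":[0,0,0]},{"travel":[0,0,0],"delta_rot":[0,0,0]},{"travel":[0,0,0],"delta_rot":[0,0,0]}]' 0 15
python3 - <<'E'
from h import *
go([.597,.004,.11])
E
```

```text
time: 7.53
tool_pos: [0.5241, -0.2023, 0.0909]
tcp_rot: [1.534, 2.737, -0.0]
contact_force: [1.0, 0.4, -0.7]
width: 0.711
grasp_force: 0.0
time: 8.2
tool_pos: [0.5248, -0.1998, 0.0268]
tcp_rot: [1.529, 2.741, 0.0]
contact_force: [-0.4, 0.3, -0.9]
width: 0.711
grasp_force: 0.0
time: 8.87
tool_pos: [0.5237, -0.1993, 0.0253]
tcp_rot: [1.531, 2.743, -0.0]
contact_force: [-0.4, -0.4, 1.2]
width: 0.414
grasp_force: 14.9
pos [ 0.5237 -0.1993  0.0253] t 8.8667
travel(now axes) [ 1.345  1.692 -0.847] turn [-0.  0.  0.] travel(goal axes) [ 1.345  1.692 -0.847] cur 31.7 q6 -1.06
```

```bash
python3 -m jog '[{"travel":[0,0,-0.35],"delta_rot":[0,0,0]},{"travel":[0,0,-0.35],"delta_rot":[0,0,0]},{"travel":[0,0,-0.35],"delta_rot":[0,0,0]},{"travel":[0.22,0.28,-0.2],"delta_rot":[0,0,0]},{"travel":[0.225,0.282,0],"delta_rot":[0,0,0]},{"travel":[0.225,0.282,0],"delta_rot":[0,0,0]},{"travel":[0.225,0.282,0],"delta_rot":[0,0,0]},{"travel":[0.225,0.282,0],"delta_rot":[0,0,0]}]'
python3 -m jog '[{"travel":[0.225,0.282,0],"delta_rot":[0,0,0]},{"travel":[0,0,0.2],"delta_rot":[0,0,0]},{"travel":[0,0,0.2],"delta_rot":[0,0,0]},{"travel":[0,0,0],"delta_rot":[0,0,0]},{"travel":[0,0,0],"delta_rot":[0,0,0]},{"travel":[0,0,0],"delta_rot":[0,0,0]},{"travel":[0,0,0],"delta_rot":[0,0,0]},{"travel":[0,0,0],"delta_rot":[0,0,0]}]'
python3 -m jog '[{"travel":[0,0,0],"delta_rot":[0,0,0]},{"travel":[0,0,0],"delta_rot":[0,0,0]},{"travel":[0,0,0],"delta_rot":[0,0,0]},{"travel":[0,0,0],"delta_rot":[0,0,0]},{"travel":[0,0,0],"delta_rot":[0,0,0]},{"travel":[0,0,-0.2],"delta_rot":[0,0,0]},{"travel":[0,0,-0.3],"delta_rot":[0,0,0]},{"travel":[0,0,0],"delta_rot":[0,0,0]}]' 55
python3 - <<'E'
from h import *
im=shot("top","t3"); m=white(im)
for b in blobs(m,"top",.013,(355,180,430,250)): print("tab",b)
go([.4188,-.180,.024],22)
E
```

```text
time: 9.53
tool_pos: [0.585, -0.0285, 0.1505]
tcp_rot: [1.531, 2.743, 0.0]
contact_force: [0.8, -0.3, 0.1]
width: 0.409
grasp_force: 14.9
time: 10.2
tool_pos: [0.5977, 0.0033, 0.1118]
tcp_rot: [1.531, 2.741, 0.001]
contact_force: [-0.0, 0.7, -0.3]
width: 0.412
grasp_force: 14.9
time: 10.87
tool_pos: [0.6, 0.0036, 0.1661]
tcp_rot: [1.527, 2.737, 0.005]
contact_force: [1.1, -0.2, 1.3]
width: 0.631
grasp_force: 0.0
tab ((367, 228, 13, 16), array([ 0.4186, -0.1788]), array([0.039, 0.029]), 20.1)
pos [0.5994 0.0037 0.1641] t 10.9167
travel(now axes) [-0.609 -2.509  1.39 ] turn [0.007 0.005 0.215] travel(goal axes) [-1.027 -2.363  1.401] cur 31.7 q6 -0.68
```

```bash
python3 -m jog '[{"travel":[-0.076,-0.314,0],"delta_rot":[0,0,0]},{"travel":[-0.076,-0.314,0],"delta_rot":[0,0,0]},{"travel":[-0.076,-0.314,0],"delta_rot":[0,0,0]},{"travel":[-0.076,-0.314,0],"delta_rot":[0,0,0]},{"travel":[-0.076,-0.314,0],"delta_rot":[0,0,0]},{"travel":[-0.076,-0.314,0],"delta_rot":[0,0,0]},{"travel":[-0.076,-0.314,0.15],"delta_rot":[0,0,0]},{"travel":[-0.076,-0.314,0.2],"delta_rot":[0,0,0]}]' 62
python3 -m jog '[{"travel":[0,0,0.2],"delta_rot":[0,0,0.11]},{"travel":[0,0,0.2],"delta_rot":[0,0,0.105]},{"travel":[0,0,0.3],"delta_rot":[0,0,0]},{"travel":[0,0,0.2],"delta_rot":[0,0,0]},{"travel":[0,0,0.13],"delta_rot":[0,0,0]},{"travel":[0,0,0],"delta_rot":[0,0,0]},{"travel":[0,0,0],"delta_rot":[0,0,0]},{"travel":[0,0,0],"delta_rot":[0,0,0]}]'
python3 -m jog '[{"travel":[0,0,0],"delta_rot":[0,0,0]},{"travel":[0,0,0],"delta_rot":[0,0,0]},{"travel":[0,0,0],"delta_rot":[0,0,0]},{"travel":[0,0,0],"delta_rot":[0,0,0]},{"travel":[0,0,0],"delta_rot":[0,0,0]},{"travel":[0,0,0],"delta_rot":[0,0,0]},{"travel":[0,0,0],"delta_rot":[0,0,0]},{"travel":[0,0,0],"delta_rot":[0,0,0]}]' 0 15
python3 - <<'E'
from h import *
go([.597,.004,.11])
E
```

```text
time: 11.58
tool_pos: [0.4149, -0.1812, 0.126]
tcp_rot: [1.528, 2.74, -0.001]
contact_force: [0.2, -1.2, -0.1]
width: 0.711
grasp_force: 0.0
time: 12.25
tool_pos: [0.4145, -0.1794, 0.0217]
tcp_rot: [-1.756, -2.604, 0.0]
contact_force: [0.1, -0.0, -0.8]
width: 0.715
grasp_force: 0.0
time: 12.92
tool_pos: [0.4151, -0.1798, 0.0224]
tcp_rot: [1.756, 2.604, 0.0]
contact_force: [0.3, 0.3, 1.9]
width: 0.413
grasp_force: 15.0
pos [ 0.4151 -0.1798  0.0224] t 12.9167
travel(now axes) [ 1.022  2.375 -0.876] turn [ 0.  0. -0.] travel(goal axes) [ 1.022  2.375 -0.876] cur 22.0 q6 -0.97
```

```bash
python3 -m jog '[{"travel":[0,0,-0.35],"delta_rot":[0,0,0]},{"travel":[0,0,-0.35],"delta_rot":[0,0,0]},{"travel":[0,0,-0.35],"delta_rot":[0,0,0]},{"travel":[0.127,0.297,-0.25],"delta_rot":[0,0,0]},{"travel":[0.127,0.297,0],"delta_rot":[0,0,0]},{"travel":[0.127,0.297,0],"delta_rot":[0,0,0]},{"travel":[0.127,0.297,0],"delta_rot":[0,0,0]},{"travel":[0.127,0.297,0],"delta_rot":[0,0,0]}]'
python3 -m jog '[{"travel":[0.127,0.297,0],"delta_rot":[0,0,0]},{"travel":[0.127,0.297,0],"delta_rot":[0,0,0]},{"travel":[0.127,0.297,0],"delta_rot":[0,0,0]},{"travel":[0,0,0.2],"delta_rot":[0,0,0]},{"travel":[0,0,0.2],"delta_rot":[0,0,0]},{"travel":[0,0,0],"delta_rot":[0,0,0]},{"travel":[0,0,0],"delta_rot":[0,0,0]},{"travel":[0,0,0],"delta_rot":[0,0,0]}]'
python3 -m jog '[{"travel":[0,0,0],"delta_rot":[0,0,0]},{"travel":[0,0,0],"delta_rot":[0,0,0]},{"travel":[0,0,0],"delta_rot":[0,0,0]},{"travel":[0,0,0],"delta_rot":[0,0,0]},{"travel":[0,0,0],"delta_rot":[0,0,0]},{"travel":[0,0,-0.2],"delta_rot":[0,0,0]},{"travel":[0,0,-0.3],"delta_rot":[0,0,0]},{"travel":[0,0,0],"delta_rot":[0,0,0]}]' 55
python3 - <<'E'
from h import *
go([.4302,.088,.13],-12.2)
E
```

```text
time: 13.58
tool_pos: [0.5298, -0.064, 0.1525]
tcp_rot: [1.757, 2.604, 0.0]
contact_force: [0.9, -0.4, -0.2]
width: 0.408
grasp_force: 15.0
time: 14.25
tool_pos: [0.5973, 0.0032, 0.1129]
tcp_rot: [1.757, 2.604, 0.0]
contact_force: [0.5, 0.1, 0.1]
width: 0.408
grasp_force: 15.0
time: 14.92
tool_pos: [0.6005, 0.0031, 0.1683]
tcp_rot: [1.752, 2.598, 0.006]
contact_force: [2.4, 0.6, 1.7]
width: 0.63
grasp_force: 0.0
pos [0.6005 0.0031 0.1683] t 14.9167
travel(now axes) [ 1.427 -1.264  0.368] turn [0.011 0.002 0.76 ] travel(goal axes) [ 0.47  -1.844  0.383] cur 22.0 q6 -0.51
```

```bash
python3 -m jog '[{"travel":[0.178,-0.158,0],"delta_rot":[0,0,0]},{"travel":[0.178,-0.158,0],"delta_rot":[0,0,0]},{"travel":[0.178,-0.158,0],"delta_rot":[0,0,0]},{"travel":[0.178,-0.158,0],"delta_rot":[0,0,0]},{"travel":[0.178,-0.158,0],"delta_rot":[0,0,0]},{"travel":[0.178,-0.158,0],"delta_rot":[0,0,0]},{"travel":[0.178,-0.158,0],"delta_rot":[0,0,0]},{"travel":[0.178,-0.158,0],"delta_rot":[0,0,0]}]' 45
python3 - <<'E'
from h import *
im=shot("top","t4"); crop(im,240,130,190,150,4,"c4")
crop(shot("side","s4"),200,130,260,200,3,"d4")
go([.4302,.088,.13],-12.2)
E
```

```text
time: 15.58
tool_pos: [0.4257, 0.0886, 0.1623]
tcp_rot: [1.757, 2.604, 0.001]
contact_force: [0.5, 0.2, 1.0]
width: 0.52
grasp_force: 0.0
pos [0.4241 0.0894 0.1618] t 15.6833
travel(now axes) [-0.036  0.052  0.318] turn [-0.002 -0.001  0.762] travel(goal axes) [-0.     0.063  0.318] cur 22.1 q6 -0.36
```

View pics/c4.png

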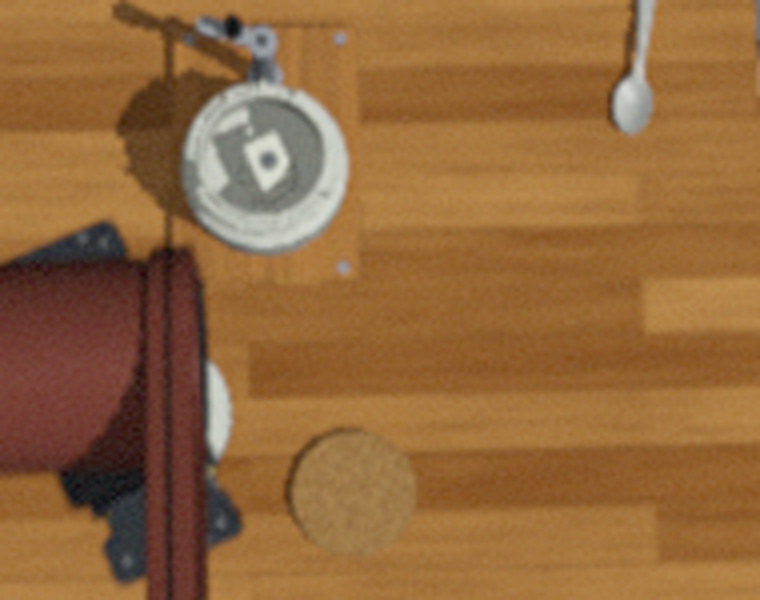

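View pics/d4.png

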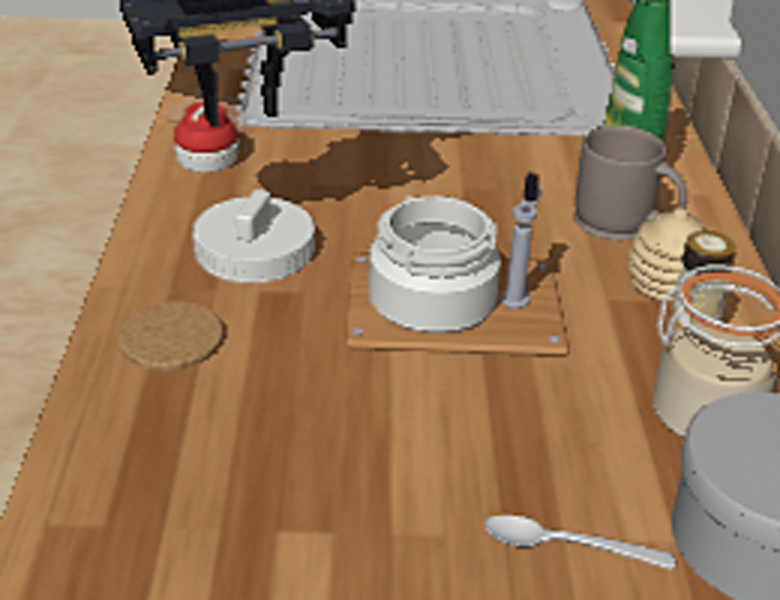

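The canister holds the tablets (top crop (267,160)) and the worktop is clear of others. The lid is unmoved in the side view at crop (255,235).

```bash
python3 -m jog '[{"travel":[0,0,0],"delta_rot":[0,0,0.109]},{"travel":[0,0,0],"delta_rot":[0,0,0.109]},{"travel":[0,0,0],"delta_rot":[0,0,0.109]},{"travel":[0,0,0],"delta_rot":[0,0,0.109]},{"travel":[0,0,0],"delta_rot":[0,0,0.109]},{"travel":[0,0,0],"delta_rot":[0,0,0.109]},{"travel":[0,0,0],"delta_rot":[0,0,0.108]},{"travel":[0,0.06,0.3],"delta_rot":[0,0,0]}]'
python3 -m jog '[{"travel":[0,0,0.2],"delta_rot":[0,0,0]},{"travel":[0,0,0.2],"delta_rot":[0,0,0]},{"travel":[0,0,0.2],"delta_rot":[0,0,0]},{"travel":[0,0,0.15],"delta_rot":[0,0,0]},{"travel":[0,0,0.1],"delta_rot":[0,0,0]},{"travel":[0,0,0],"delta_rot":[0,0,0]},{"travel":[0,0,0],"delta_rot":[0,0,0]},{"travel":[0,0,0],"delta_rot":[0,0,0]}]'
python3 - <<'E'
from h import *
go([.4303,.0885,.046],-12.2)
E
```

```text
time: 16.35
tool_pos: [0.4374, 0.0869, 0.1374]
tcp_rot: [2.445, 1.961, 0.014]
contact_force: [1.3, -0.3, 0.6]
width: 0.517
grasp_force: 0.0
time: 17.02
tool_pos: [0.4336, 0.0868, 0.0482]
tcp_rot: [2.446, 1.97, 0.002]
contact_force: [-0.3, 0.3, 0.2]
width: 0.521
grasp_force: 0.0
pos [0.4336 0.0868 0.0482] t 17.0167
travel(now axes) [ 0.009 -0.036  0.022] turn [ 0.002 -0.    -0.002] travel(goal axes) [ 0.009 -0.036  0.022] cur -12.3 q6 0.23
```

```bash
python3 -m jog '[{"travel":[0.01,-0.035,0],"delta_rot":[0,0,0]},{"travel":[0,0,0],"delta_rot":[0,0,0]},{"travel":[0,0,0],"delta_rot":[0,0,0]},{"travel":[0,0,0],"delta_rot":[0,0,0]},{"travel":[0,0,0],"delta_rot":[0,0,0]},{"travel":[0,0,0],"delta_rot":[0,0,0]},{"travel":[0,0,0],"delta_rot":[0,0,0]},{"travel":[0,0,0],"delta_rot":[0,0,0]}]' 0 45
python3 -m jog '[{"travel":[0,0,-0.2],"delta_rot":[0,0,0]},{"travel":[0,0,-0.3],"delta_rot":[0,0,0]},{"travel":[0,0,-0.3],"delta_rot":[0,0,0]},{"travel":[0,0,-0.3],"delta_rot":[0,0,0]},{"travel":[0,0,-0.3],"delta_rot":[0,0,0]},{"travel":[0,0,0],"delta_rot":[0,0,0]},{"travel":[0,0,0],"delta_rot":[0,0,0]},{"travel":[0,0,0],"delta_rot":[0,0,0]}]'
python3 - <<'E'
from h import *
crop(shot("side","s5"),200,130,260,200,3,"d5")
go([.597,.0035,.18],-12.2)
E
```

```text
time: 17.68
tool_pos: [0.4295, 0.0886, 0.0476]
tcp_rot: [2.446, 1.971, 0.0]
contact_force: [-1.1, -0.4, 4.2]
width: 0.204
grasp_force: 44.3
time: 18.35
tool_pos: [0.4286, 0.0886, 0.1862]
tcp_rot: [-2.446, -1.97, 0.002]
contact_force: [-0.9, -0.1, -1.9]
width: 0.204
grasp_force: 44.3
pos [0.4281 0.0886 0.1855] t 18.4
travel(now axes) [-0.472  1.831  0.05 ] turn [-0.004  0.001 -0.002] travel(goal axes) [-0.475  1.83   0.055] cur -12.3 q6 0.24
```

View pics/d5.png

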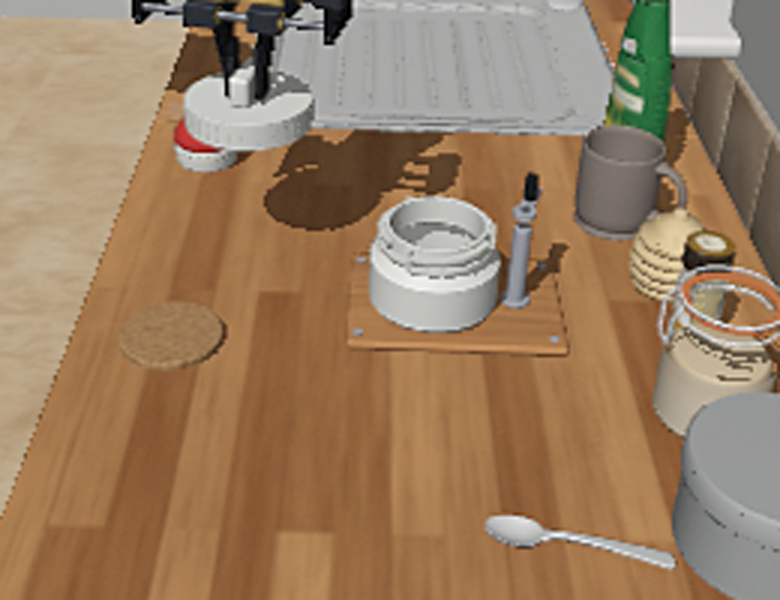

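```bash
python3 -m jog '[{"travel":[-0.06,0.229,0],"delta_rot":[0,0,0]},{"travel":[-0.06,0.229,0],"delta_rot":[0,0,0]},{"travel":[-0.06,0.229,0],"delta_rot":[0,0,0]},{"travel":[-0.06,0.229,0],"delta_rot":[0,0,0]},{"travel":[-0.06,0.229,0],"delta_rot":[0,0,0]},{"travel":[-0.06,0.229,0],"delta_rot":[0,0,0]},{"travel":[-0.06,0.229,0],"delta_rot":[0,0,0]},{"travel":[-0.06,0.229,0],"delta_rot":[0,0,0]}]'
python3 -m jog '[{"travel":[0,0,0.15],"delta_rot":[0,0,0]},{"travel":[0,0,0.15],"delta_rot":[0,0,0]},{"travel":[0,0,0.1],"delta_rot":[0,0,0]},{"travel":[0,0,0],"delta_rot":[0,0,0]},{"travel":[0,0,0],"delta_rot":[0,0,0]},{"travel":[0,0,0],"delta_rot":[0,0,0]},{"travel":[0,0,0],"delta_rot":[0,0,0]},{"travel":[0,0,0],"delta_rot":[0,0,0]}]'
python3 - <<'E'
from h import *
go([.597,.004,.135],-12.2)
E
```

```text
time: 19.07
tool_pos: [0.5977, 0.0023, 0.1842]
tcp_rot: [-2.444, -1.969, 0.005]
contact_force: [0.3, -0.0, -0.3]
width: 0.204
grasp_force: 44.3
time: 19.73
tool_pos: [0.5987, 0.0028, 0.1484]
tcp_rot: [2.445, 1.97, 0.002]
contact_force: [-0.2, 0.6, -0.8]
width: 0.203
grasp_force: 44.3
pos [0.5987 0.0028 0.1484] t 19.7333
travel(now axes) [ 0.008 -0.02   0.134] turn [ 0.002 -0.    -0.002] travel(goal axes) [ 0.008 -0.019  0.134] cur -12.3 q6 0.09
```

```bash
python3 -m jog '[{"travel":[0.008,-0.02,0],"delta_rot":[0,0,0]},{"travel":[0,0,0.04],"delta_rot":[0,0,0]},{"travel":[0,0,0.04],"delta_rot":[0,0,0]},{"travel":[0,0,0.03],"delta_rot":[0,0,0]},{"travel":[0,0,0.02],"delta_rot":[0,0,0]},{"travel":[0,0,0],"delta_rot":[0,0,0]},{"travel":[0,0,0],"delta_rot":[0,0,0]},{"travel":[0,0,0],"delta_rot":[0,0,0]}]'
python3 -m jog '[{"travel":[0,0,0.02],"delta_rot":[0,0,0]},{"travel":[0,0,0.02],"delta_rot":[0,0,0]},{"travel":[0,0,0],"delta_rot":[0,0,0]},{"travel":[0,0,0],"delta_rot":[0,0,0]},{"travel":[0,0,0],"delta_rot":[0,0,0]},{"travel":[0,0,0],"delta_rot":[0,0,0]},{"travel":[0,0,0],"delta_rot":[0,0,0]},{"travel":[0,0,0],"delta_rot":[0,0,0]}]'
python3 - <<'E'
from h import *
s,R=tool(); print(s["wrist_torque"].round(2))
go([.597,.004,.135],-12.2)
E
```

```text
time: 20.4
tool_pos: [0.5964, 0.0039, 0.1343]
tcp_rot: [2.446, 1.971, 0.0]
contact_force: [-0.4, -0.3, -1.5]
width: 0.204
grasp_force: 44.3
time: 21.07
tool_pos: [0.5969, 0.0039, 0.132]
tcp_rot: [2.445, 1.97, 0.001]
contact_force: [-3.3, -0.1, 7.9]
width: 0.201
grasp_force: 44.3
[-0.07  0.73 -0.01]
pos [0.5969 0.0039 0.132 ] t 21.0667
travel(now axes) [ 0.002  0.001 -0.03 ] turn [ 0.002  0.    -0.002] travel(goal axes) [ 0.002  0.001 -0.03 ] cur -12.3 q6 0.09
```

```bash
python3 -m jog '[{"travel":[0,0,0],"delta_rot":[0,0,-0.06]},{"travel":[0,0,0],"delta_rot":[0,0,-0.06]},{"travel":[0,0,0],"delta_rot":[0,0,-0.06]},{"travel":[0,0,0],"delta_rot":[0,0,-0.06]},{"travel":[0,0,0],"delta_rot":[0,0,-0.06]},{"travel":[0,0,0],"delta_rot":[0,0,-0.06]},{"travel":[0,0,0],"delta_rot":[0,0,-0.06]},{"travel":[0,0,0],"delta_rot":[0,0,0]}]'
python3 - <<'E'
from h import *
s,R=tool(); print(s["wrist_torque"].round(2))
go([.597,.004,.135],-12.2)
E
```

```text
time: 21.73
tool_pos: [0.5977, 0.004, 0.1323]
tcp_rot: [2.085, 2.346, 0.004]
contact_force: [0.6, 0.9, 6.0]
width: 0.208
grasp_force: 44.3
[-0.06  0.24  0.04]
pos [0.5977 0.004  0.1323] t 21.7333
travel(now axes) [ 0.001 -0.007 -0.027] turn [ 0.004 -0.     0.421] travel(goal axes) [-0.002 -0.007 -0.027] cur 6.7 q6 -0.24
```

```bash
for i in 1 ; do python3 -m jog '[{"travel":[0,0,0],"delta_rot":[0,0,-0.06]},{"travel":[0,0,0],"delta_rot":[0,0,-0.06]},{"travel":[0,0,0],"delta_rot":[0,0,-0.06]},{"travel":[0,0,0],"delta_rot":[0,0,-0.06]},{"travel":[0,0,0],"delta_rot":[0,0,-0.06]},{"travel":[0,0,0],"delta_rot":[0,0,-0.06]},{"travel":[0,0,0],"delta_rot":[0,0,-0.06]},{"travel":[0,0,0],"delta_rot":[0,0,0]}]'; done
python3 - <<'E'
from h import *
s,R=tool(); print(s["wrist_torque"].round(2))
go([.597,.004,.135],-12.2)
crop(shot("side","s6"),260,150,150,100,5,"d6")
E
```

```text
time: 22.4
tool_pos: [0.5978, 0.0038, 0.1308]
tcp_rot: [1.675, 2.654, 0.003]
contact_force: [4.9, -0.7, -3.4]
width: 0.212
grasp_force: 46.8
[-0.1  -0.99 -1.16]
pos [0.5978 0.0038 0.1308] t 22.4
travel(now axes) [ 0.005 -0.006 -0.042] turn [0.005 0.    0.837] travel(goal axes) [ 0.    -0.008 -0.042] cur 25.5 q6 -0.57
```

View pics/d6.png

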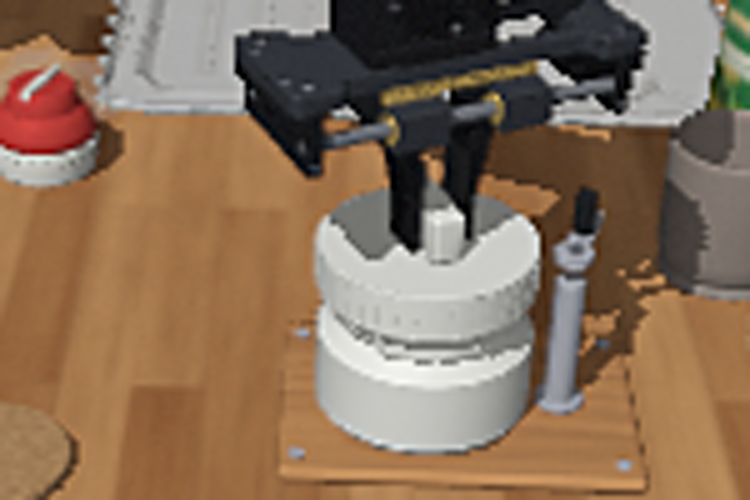

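```bash
python3 -m jog '[{"travel":[0,0,0],"delta_rot":[0,0,0.06]},{"travel":[0,0,0],"delta_rot":[0,0,0.06]},{"travel":[0,0,0],"delta_rot":[0,0,0.06]},{"travel":[0,0,0.02],"delta_rot":[0,0,0]},{"travel":[0,0,0.02],"delta_rot":[0,0,0]},{"travel":[0,0,0],"delta_rot":[0,0,0]},{"travel":[0,0,0],"delta_rot":[0,0,0]},{"travel":[0,0,0],"delta_rot":[0,0,0]}]'
python3 - <<'E'
from h import *
s,R=tool(); print(s["wrist_torque"].round(2))
go([.597,.004,.135],-12.2)
E
```

```text
time: 23.12
tool_pos: [0.5967, 0.0038, 0.1263]
tcp_rot: [1.859, 2.532, 0.0]
contact_force: [4.3, -0.7, -2.7]
width: 0.204
grasp_force: 44.3
[-0.26 -0.8  -0.02]
pos [0.5967 0.0038 0.1263] t 23.1167
travel(now axes) [ 0.001  0.004 -0.087] turn [0.001 0.    0.659] travel(goal axes) [ 0.003  0.003 -0.087] cur 17.4 q6 -0.43
```

```bash
python3 -m jog '[{"travel":[-0.003,0.01,0.02],"delta_rot":[0,0,0]},{"travel":[0,0,0.02],"delta_rot":[0,0,0]},{"travel":[0,0,0.015],"delta_rot":[0,0,0]},{"travel":[0,0,0],"delta_rot":[0,0,0]},{"travel":[0,0,0],"delta_rot":[0,0,0]},{"travel":[0,0,0],"delta_rot":[0,0,0]},{"travel":[0,0,0],"delta_rot":[0,0,0]},{"travel":[0,0,0],"delta_rot":[0,0,0]}]'
python3 - <<'E'
from h import *
s,R=tool(); print(s["wrist_torque"].round(2))
go([.597,.004,.135],-12.2)
E
```

```text
time: 23.78
tool_pos: [0.5972, 0.0039, 0.1223]
tcp_rot: [-1.859, -2.532, 0.001]
contact_force: [-3.1, -0.8, 10.3]
width: 0.207
grasp_force: 44.3
[-0.07  0.69 -0.04]
pos [0.5972 0.0039 0.1223] t 23.7833
travel(now axes) [ 0.001 -0.002 -0.127] turn [-0.001  0.     0.658] travel(goal axes) [ 0.    -0.002 -0.127] cur 17.4 q6 -0.43
```

```bash
for i in 1 2; do python3 -m jog '[{"travel":[0,0,0.001],"delta_rot":[0,0,0.09]},{"travel":[0,0,0.001],"delta_rot":[0,0,0.09]},{"travel":[0,0,0.002],"delta_rot":[0,0,0.09]},{"travel":[0,0,0.002],"delta_rot":[0,0,0.09]},{"travel":[0,0,0.002],"delta_rot":[0,0,0.09]},{"travel":[0,0,0.002],"delta_rot":[0,0,0.09]},{"travel":[0,0,0.002],"delta_rot":[0,0,0.09]},{"travel":[0,0,0.002],"delta_rot":[0,0,0.09]}]'; done
python3 - <<'E'
from h import *
s,R=tool(); print(s["wrist_torque"].round(2))
go([.597,.004,.135],-12.2)
E
```

```text
time: 24.45
tool_pos: [0.5982, 0.0037, 0.121]
tcp_rot: [2.493, 1.909, 0.001]
contact_force: [0.3, -2.0, 9.1]
width: 0.204
grasp_force: 44.7
time: 25.12
tool_pos: [0.598, 0.0036, 0.1195]
tcp_rot: [2.927, 1.137, 0.002]
contact_force: [-0.3, -1.3, 7.3]
width: 0.201
grasp_force: 44.7
[-0.36  0.26  0.29]
pos [0.598  0.0036 0.1195] t 25.1167
travel(now axes) [-0.005 -0.01  -0.155] turn [ 0.002  0.    -0.785] travel(goal axes) [ 0.002 -0.011 -0.155] cur -47.5 q6 0.7
```

```bash
python3 -m jog '[{"travel":[0,0,0.002],"delta_rot":[0,0,0.09]},{"travel":[0,0,0.002],"delta_rot":[0,0,0.09]},{"travel":[0,0,0.002],"delta_rot":[0,0,0.09]},{"travel":[0,0,0.002],"delta_rot":[0,0,0.09]},{"travel":[0,0,0.002],"delta_rot":[0,0,0.09]},{"travel":[0,0,0.002],"delta_rot":[0,0,0.09]},{"travel":[0,0,0.002],"delta_rot":[0,0,0.09]},{"travel":[0,0,0.002],"delta_rot":[0,0,0]}]'
python3 - <<'E'
from h import *
s,R=tool(); print(s["wrist_torque"].round(2))
go([.597,.004,.135],-12.2)
E
```

```text
time: 25.78
tool_pos: [0.5974, 0.0039, 0.1181]
tcp_rot: [3.117, 0.386, -0.0]
contact_force: [-4.7, 0.3, 12.7]
width: 0.202
grasp_force: 44.8
[-0.18  0.98  0.11]
pos [0.5974 0.0039 0.1181] t 25.7833
travel(now axes) [-0.003 -0.002 -0.169] turn [ 0.000e+00  1.000e-03 -1.415e+00] travel(goal axes) [ 0.    -0.004 -0.169] cur -75.9 q6 1.2
```

```bash
python3 -m jog '[{"travel":[0,0,0.002],"delta_rot":[0,0,0.04]},{"travel":[0,0,0.002],"delta_rot":[0,0,0.04]},{"travel":[0,0,0.002],"delta_rot":[0,0,0.04]},{"travel":[0,0,0],"delta_rot":[0,0,0.04]},{"travel":[0,0,0],"delta_rot":[0,0,0.04]},{"travel":[0,0,0],"delta_rot":[0,0,0]},{"travel":[0,0,0],"delta_rot":[0,0,0]},{"travel":[0,0,0],"delta_rot":[0,0,0]}]'
python3 - <<'E'
from h import *
s,R=tool(); print(s["wrist_torque"].round(2))
go([.597,.004,.135],-12.2)
E
```

```text
time: 26.45
tool_pos: [0.5974, 0.0042, 0.1179]
tcp_rot: [3.138, 0.149, -0.0]
contact_force: [-4.0, 0.3, 13.3]
width: 0.207
grasp_force: 46.3
[0.11 0.94 1.16]
pos [0.5974 0.0042 0.1179] t 26.45
travel(now axes) [-0.005  0.002 -0.171] turn [ 1.000e-03  0.000e+00 -1.608e+00] travel(goal axes) [-0.003 -0.004 -0.171] cur -84.6 q6 1.35
```

```bash
python3 -m jog '[{"travel":[0,0,0],"delta_rot":[0,0,-0.06]},{"travel":[0,0,0],"delta_rot":[0,0,0]},{"travel":[0,0,0],"delta_rot":[0,0,0]},{"travel":[0,0,0],"delta_rot":[0,0,0]},{"travel":[0,0,0],"delta_rot":[0,0,0]},{"travel":[0,0,0],"delta_rot":[0,0,0]},{"travel":[0,0,0],"delta_rot":[0,0,0]},{"travel":[0,0,0],"delta_rot":[0,0,0]}]' 42
python3 -m jog '[{"travel":[0,0,-0.2],"delta_rot":[0,0,0]},{"travel":[0,0,-0.3],"delta_rot":[0,0,0]},{"travel":[0,0,-0.25],"delta_rot":[0,0,0]},{"travel":[0,0,0],"delta_rot":[0,0,0]},{"travel":[0,0,0],"delta_rot":[0,0,0]},{"travel":[0,0,0],"delta_rot":[0,0,0]},{"travel":[0,0,0],"delta_rot":[0,0,0]},{"travel":[0,0,0],"delta_rot":[0,0,0]}]'
python3 - <<'E'
from h import *
crop(shot("side","s7"),260,150,150,100,5,"d7")
go([.675,.022,.134],-90)
E
```

```text
time: 27.12
tool_pos: [0.5972, 0.0039, 0.1156]
tcp_rot: [-3.134, -0.218, 0.001]
contact_force: [0.1, 0.0, 0.1]
width: 0.483
grasp_force: 0.0
time: 27.78
tool_pos: [0.5964, 0.0041, 0.189]
tcp_rot: [-3.133, -0.218, 0.004]
contact_force: [-0.5, 0.4, -0.9]
width: 0.482
grasp_force: 0.0
pos [0.5965 0.004  0.1892] t 27.8333
travel(now axes) [ 0.803 -0.069  0.55 ] turn [-0.001  0.003  0.177] travel(goal axes) [ 0.785 -0.18   0.552] cur -82.0 q6 1.31
```

View pics/d7.png

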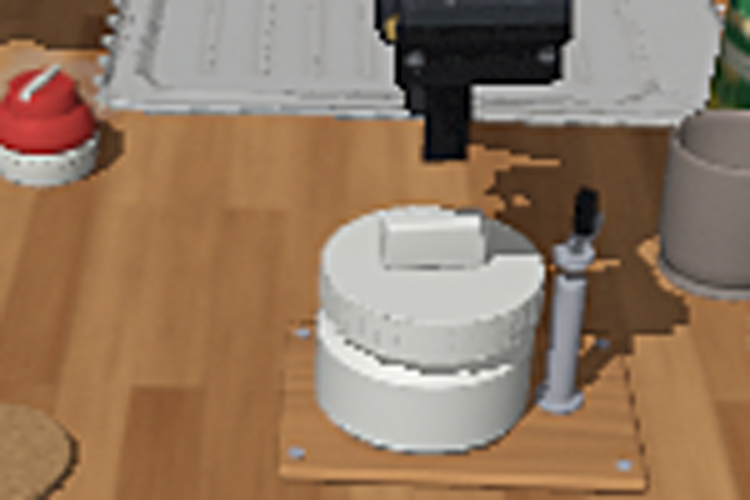

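The lid is level and low on the neck (crop (433,290)), and the catch is still out with its peg at (585,210).

```bash
python3 -m jog '[{"travel":[0.2,-0.017,0],"delta_rot":[0,0,0]},{"travel":[0.2,-0.017,0],"delta_rot":[0,0,0]},{"travel":[0.2,-0.017,0],"delta_rot":[0,0,0]},{"travel":[0.2,-0.017,0],"delta_rot":[0,0,0]},{"travel":[0,0,0.15],"delta_rot":[0,0,0]},{"travel":[0,0,0.15],"delta_rot":[0,0,0]},{"travel":[0,0,0.15],"delta_rot":[0,0,0]},{"travel":[0,0,0.1],"delta_rot":[0,0,0]}]'
python3 -m jog '[{"travel":[0,0,0],"delta_rot":[0,0,0]},{"travel":[0,0,0],"delta_rot":[0,0,0]},{"travel":[0,0,0],"delta_rot":[0,0,0]},{"travel":[0,0,0],"delta_rot":[0,0,0]},{"travel":[0,0,0],"delta_rot":[0,0,0]},{"travel":[0,0,0],"delta_rot":[0,0,0]},{"travel":[0,0,0],"delta_rot":[0,0,0]},{"travel":[0,0,0],"delta_rot":[0,0,0]}]' 0 6
python3 - <<'E'
from h import *
s,R=tool()
for a in (105,125,145,165,183):
    r=np.radians(a); print(a,((R.T@(np.array([.671+.02*np.cos(r),.0025+.02*np.sin(r),.134])-s["tool_pos"]))*10).round(3))
print(s["tool_pos"])
E
```

```text
time: 28.5
tool_pos: [0.6744, 0.0219, 0.1327]
tcp_rot: [-3.133, -0.218, 0.006]
contact_force: [-0.3, 0.0, -1.0]
width: 0.482
grasp_force: 0.0
time: 29.17
tool_pos: [0.6764, 0.0229, 0.137]
tcp_rot: [-3.133, -0.219, -0.004]
contact_force: [0.4, 5.7, 3.4]
width: 0.131
grasp_force: 6.0
105 [-0.107 -0.004  0.03 ]
125 [-0.173  0.016  0.03 ]
145 [-0.228  0.058  0.029]
165 [-0.266  0.116  0.029]
183 [-0.281  0.177  0.029]
[0.67642382 0.0229006  0.13700028]
```

```bash
python3 -m jog '[{"travel":[-0.055,-0.01,0],"delta_rot":[0,0,0]},{"travel":[-0.055,0.0,0],"delta_rot":[0,0,0]},{"travel":[-0.065,0.02,0],"delta_rot":[0,0,0]},{"travel":[-0.055,0.045,0],"delta_rot":[0,0,0]},{"travel":[-0.038,0.058,0],"delta_rot":[0,0,0]},{"travel":[-0.015,0.06,0],"delta_rot":[0,0,0]},{"travel":[0,0.03,0],"delta_rot":[0,0,0]},{"travel":[0,0,0],"delta_rot":[0,0,0]}]'
python3 - <<'E'
from h import *
crop(shot("side","s8"),260,150,150,100,5,"d8"); print(env.state()["tool_pos"],env.state()["contact_force"])
E
```

```text
time: 29.83
tool_pos: [0.6482, 0.0001, 0.1361]
tcp_rot: [-3.129, -0.219, 0.008]
contact_force: [-10.1, 11.0, 7.3]
width: 0.44
grasp_force: 5.9
[6.48022031e-01 4.13730333e-04 1.35919417e-01] [-10.16832332   9.54274696   7.18379214]
```

View pics/d8.png

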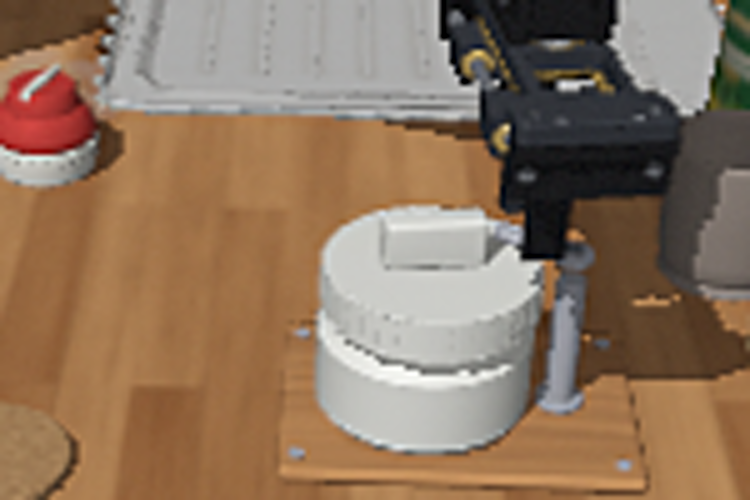

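```bash
python3 -m jog '[{"travel":[0,0,0],"delta_rot":[0,0,0]},{"travel":[0,0,0],"delta_rot":[0,0,0]},{"travel":[0,0,0],"delta_rot":[0,0,0]},{"travel":[0,0,0],"delta_rot":[0,0,0]},{"travel":[0,0,-0.2],"delta_rot":[0,0,0]},{"travel":[0,0,-0.3],"delta_rot":[0,0,0]},{"travel":[0,0,-0.2],"delta_rot":[0,0,0]},{"travel":[0,0,0],"delta_rot":[0,0,0]}]' 60
python3 -m jog '[{"travel":[0,0.4,0],"delta_rot":[0,0,0]},{"travel":[0,0.4,0],"delta_rot":[0,0,0]},{"travel":[0,0.4,0],"delta_rot":[0,0,0]},{"travel":[0,0.4,0],"delta_rot":[0,0,0]},{"travel":[0,0.4,0],"delta_rot":[0,0,0]},{"travel":[0,0.4,0],"delta_rot":[0,0,0]},{"travel":[0,0,0],"delta_rot":[0,0,0]},{"travel":[0,0,0],"delta_rot":[0,0,0]}]'
python3 - <<'E'
from h import *
crop(shot("top","t9"),265,125,85,75,8,"c9"); print(proj("top",[.671,.0025,.105]),proj("top",[.651,.003,.129]))
E
```

```text
time: 30.55
tool_pos: [0.6536, -0.0032, 0.212]
tcp_rot: [3.132, 0.217, 0.015]
contact_force: [0.5, -0.5, 0.7]
width: 0.687
grasp_force: 0.0
time: 31.22
tool_pos: [0.6829, -0.2431, 0.2043]
tcp_rot: [-3.134, -0.211, 0.002]
contact_force: [0.2, 0.9, -0.6]
width: 0.688
grasp_force: 0.0
(np.float64(305.7029029807882), np.float64(140.44887445879166)) (np.float64(305.5256706960999), np.float64(145.28144983182753))
```

View pics/c9.png

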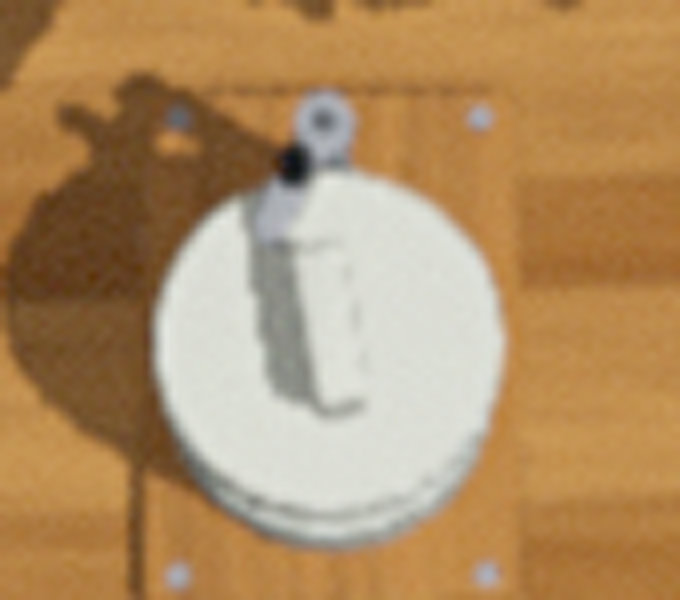

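```bash
python3 - <<'E'
from h import *
w=lambda x,y,z: ray("top",x/8+265,y/8+125,z).round(4)
P=w(323,120,.106); G=w(292,163,.129); print("pivot",P,"peg",G,"angle",180-np.degrees(np.arctan2(*(G-P)[1::-1])))
print("arm tip",w(262,238,.105),w(297,240,.105),"bar top",[w(*q,.1235) for q in((293,243),(335,237),(365,405),(322,412))],"lid top",w(330,341,.096))
go([.665,.045,.2])
E
```

```text
pivot [0.672  0.0033 0.106 ] peg [0.651  0.0134 0.129 ] angle 25.68533866868691
arm tip [0.6325 0.0244 0.105 ] [0.6315 0.0128 0.105 ] bar top [array([0.6258, 0.0138, 0.1235]), array([6.275e-01, 1.000e-04, 1.235e-01]), array([ 0.5718, -0.0083,  0.1235]), array([0.5698, 0.0056, 0.1235])] lid top [0.5992 0.0028 0.096 ]
pos [ 0.6831 -0.241   0.2045] t 31.2667
travel(now axes) [ 0.211 -2.858  0.047] turn [-0.001  0.002  0.   ] travel(goal axes) [ 0.211 -2.858  0.045] cur -82.2 q6 0.99
```

```bash
python3 -m jog '[{"travel":[0.012,-0.36,0],"delta_rot":[0,0,0]},{"travel":[0.012,-0.36,0],"delta_rot":[0,0,0]},{"travel":[0.012,-0.36,0],"delta_rot":[0,0,0]},{"travel":[0.012,-0.36,0],"delta_rot":[0,0,0]},{"travel":[0.012,-0.36,0],"delta_rot":[0,0,0]},{"travel":[0.012,-0.36,0],"delta_rot":[0,0,0]},{"travel":[0.012,-0.36,0],"delta_rot":[0,0,0]},{"travel":[0.012,-0.36,0],"delta_rot":[0,0,0]}]' 0 6
python3 -m jog '[{"travel":[0,0,0],"delta_rot":[0,0,0]},{"travel":[0,0,0],"delta_rot":[0,0,0]},{"travel":[0,0,0],"delta_rot":[0,0,0]},{"travel":[0,0,0],"delta_rot":[0,0,0]},{"travel":[0,0,0],"delta_rot":[0,0,0]},{"travel":[0,0,0],"delta_rot":[0,0,0]},{"travel":[0,0,0],"delta_rot":[0,0,0]},{"travel":[0,0,0],"delta_rot":[0,0,0]}]'
python3 - <<'E'
from h import *
go([.653,.046,.134])
E
```

```text
time: 31.93
tool_pos: [0.652, 0.0502, 0.2057]
tcp_rot: [-3.134, -0.222, 0.0]
contact_force: [0.7, -0.2, 0.3]
width: 0.172
grasp_force: 0.0
time: 32.6
tool_pos: [0.6534, 0.0458, 0.2056]
tcp_rot: [3.134, 0.216, -0.0]
contact_force: [0.3, 0.7, -0.4]
width: 0.006
grasp_force: 0.0
pos [0.6534 0.0458 0.2056] t 32.6
travel(now axes) [-0.003 -0.003  0.716] turn [ 0.  0. -0.] travel(goal axes) [-0.003 -0.003  0.716] cur -82.1 q6 1.38
```

Descend, then push −y (mostly tool +y, a touch of −x to keep world x).

```bash
python3 -m jog '[{"travel":[0,0,0.2],"delta_rot":[0,0,0]},{"travel":[0,0,0.2],"delta_rot":[0,0,0]},{"travel":[0,0,0.2],"delta_rot":[0,0,0]},{"travel":[0,0,0.11],"delta_rot":[0,0,0]},{"travel":[0,0,0],"delta_rot":[0,0,0]},{"travel":[0,0,0],"delta_rot":[0,0,0]},{"travel":[0,0,0],"delta_rot":[0,0,0]},{"travel":[0,0,0],"delta_rot":[0,0,0]}]'
python3 -m jog '[{"travel":[-0.006,0.04,0],"delta_rot":[0,0,0]},{"travel":[-0.006,0.04,0],"delta_rot":[0,0,0]},{"travel":[-0.006,0.04,0],"delta_rot":[0,0,0]},{"travel":[-0.006,0.04,0],"delta_rot":[0,0,0]},{"travel":[-0.006,0.04,0],"delta_rot":[0,0,0]},{"travel":[0,0.02,0],"delta_rot":[0,0,0]},{"travel":[0,0,0],"delta_rot":[0,0,0]},{"travel":[0,0,0],"delta_rot":[0,0,0]}]'
python3 - <<'E'
from h import *
go([.653,.024,.134])
E
```

```text
time: 33.27
tool_pos: [0.6545, 0.0466, 0.1367]
tcp_rot: [3.134, 0.218, 0.005]
contact_force: [0.1, -0.0, 0.3]
width: 0.004
grasp_force: 0.0
time: 33.93
tool_pos: [0.6523, 0.025, 0.1344]
tcp_rot: [-3.132, -0.218, 0.004]
contact_force: [-3.0, 2.9, 1.6]
width: 0.008
grasp_force: 2.0
pos [0.6523 0.025  0.1344] t 33.9333
travel(now axes) [0.006 0.011 0.004] turn [-0.003  0.003  0.   ] travel(goal axes) [0.006 0.011 0.004] cur -82.0 q6 1.35
```

```bash
python3 -m jog '[{"travel":[0,0.02,0],"delta_rot":[0,0,0]},{"travel":[0,0.02,0],"delta_rot":[0,0,0]},{"travel":[0,0.02,0],"delta_rot":[0,0,0]},{"travel":[0,0,0],"delta_rot":[0,0,0]},{"travel":[0,0,0],"delta_rot":[0,0,0]},{"travel":[0,0,0],"delta_rot":[0,0,0]},{"travel":[0,0,0],"delta_rot":[0,0,0]},{"travel":[0,0,0],"delta_rot":[0,0,0]}]'
python3 -m jog '[{"travel":[0,0.02,0],"delta_rot":[0,0,0]},{"travel":[0,0.02,0],"delta_rot":[0,0,0]},{"travel":[0,0,0],"delta_rot":[0,0,0]},{"travel":[0,0,0],"delta_rot":[0,0,0]},{"travel":[0,0,0],"delta_rot":[0,0,0]},{"travel":[0,0,0],"delta_rot":[0,0,0]},{"travel":[0,0,0],"delta_rot":[0,0,0]},{"travel":[0,0,0],"delta_rot":[0,0,0]}]'
```

```text
time: 34.6
tool_pos: [0.6527, 0.0198, 0.134]
tcp_rot: [-3.131, -0.218, 0.005]
contact_force: [-4.2, 6.4, 0.9]
width: 0.005
grasp_force: 3.2
time: 35.27
tool_pos: [0.6527, 0.0193, 0.134]
tcp_rot: [-3.126, -0.22, 0.007]
contact_force: [-5.6, 16.5, 3.1]
width: 0.006
grasp_force: 8.3
```

Hard stop felt (16 N, no further motion). Back off, rise, and check.

```bash
python3 -m jog '[{"travel":[0,-0.1,0],"delta_rot":[0,0,0]},{"travel":[0,-0.15,0],"delta_rot":[0,0,0]},{"travel":[0,0,-0.2],"delta_rot":[0,0,0]},{"travel":[0,0,-0.3],"delta_rot":[0,0,0]},{"travel":[0,0,-0.2],"delta_rot":[0,0,0]},{"travel":[0,0,0],"delta_rot":[0,0,0]},{"travel":[0,0,0],"delta_rot":[0,0,0]},{"travel":[0,0,0],"delta_rot":[0,0,0]}]'
python3 -m jog '[{"travel":[0,-0.4,0],"delta_rot":[0,0,0]},{"travel":[0,-0.4,0],"delta_rot":[0,0,0]},{"travel":[0,-0.4,0],"delta_rot":[0,0,0]},{"travel":[0,-0.4,0],"delta_rot":[0,0,0]},{"travel":[0,-0.4,0],"delta_rot":[0,0,0]},{"travel":[0,0,0],"delta_rot":[0,0,0]},{"travel":[0,0,0],"delta_rot":[0,0,0]},{"travel":[0,0,0],"delta_rot":[0,0,0]}]'
python3 - <<'E'
from h import *
crop(shot("top","t10"),265,125,85,75,8,"c10")
E
```

```text
time: 35.93
tool_pos: [0.651, 0.0393, 0.204]
tcp_rot: [3.134, 0.218, -0.001]
contact_force: [0.7, -1.2, -0.2]
width: 0.005
grasp_force: 0.0
time: 36.6
tool_pos: [0.6228, 0.237, 0.2029]
tcp_rot: [3.133, 0.219, -0.004]
contact_force: [0.3, -0.6, -0.2]
width: 0.009
grasp_force: 0.0
```

View pics/c10.png

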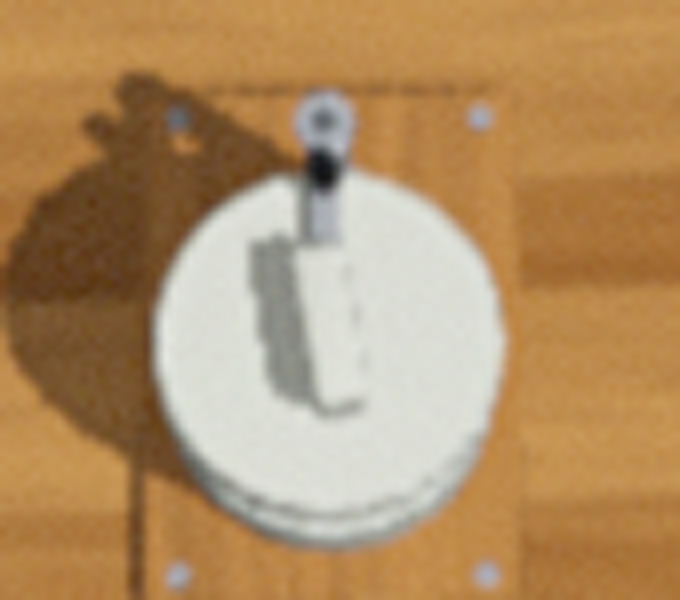

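The catch points straight from its post (323,120) over the lid, with its peg at (322,170) and the lid level and home. No tablets are left outside, so I'm handing in.

```bash
python3 -c "
from cell import env
print(env.finish_job())"
```

```text
the job is handed in; nothing more can be done
None
```

The job is handed in (no verdict was returned): all three tablets present went into the canister, the lid is screwed home to its stop, and the safety catch is shut.

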